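Spread the snap ring over the turntable spindle

TASK

Fit the snap ring of the modelling turntable: take the spreading pliers out of their stand, put their two pins into the mouth of the snap ring that lies on the wooden block, and squeeze the handles fully so that the ring is spread and carried by the pins. Bring the spread ring over the end of the turntable's spindle stub and slide it down, level, until it lies at the groove just above the collar. Finish there still gripping the pliers, with the ring held spread around the groove (do not let it snap shut), and leave the other things on the bench alone.

Things in the scene. Friction and masses are not known exactly. Their poses are not given: they have to be found in the camera images.
- pliers: Steel spreading pliers, 133 mm tall, about 0.15 kg, upright in the stand, handles up, pins down. Origin in the middle of the 16 x 48 x 16 mm head; z up, y across the handles, x normal to the plane of the pliers (both sides alike). Two cross bars through the head (52 mm along x, 8 mm thick, at y = +-18 mm) rest on the stand's walls. Squeezing the handles together along y spreads the pins apart.
- pliers_grip (a point): Point midway between the handles, 50 mm above the pliers' origin: grip here, closing along y, pads on the two black rubber rolls (along x, 26 mm long, 14 mm thick). Over the rolls: 68 mm slack, 30 mm squeezed to the stop. The spring gives 10 N at each roll slack, 14 N squeezed, up to 9 N more with the ring on. Hold at about 63 mm to carry the pliers unspread; close fully with 40 to 70 N to spread.
- pliers_pins (a point): Point midway between the middles of the two 6 mm round pins, 115 mm below pliers_grip (the pins stay 115 mm below the rolls when squeezed); the pins end 11 mm lower. Pin centres at y = +-7 mm slack, about +-10 mm at 63 mm over the rolls, +-30 mm squeezed to the stop; the pins tilt up to 0.28 rad.
- pliers_left (a joint): Angle of each pliers lever (geared together), rad: 0 slack (pins together), 0.36 squeezed to the stop (pins fully apart).
- stand: Fixed wooden stand of the pliers: base 74 x 110 x 10 mm and two walls 12 mm thick (x), 74 mm long (y), 28 mm apart, their tops 95 mm above the bench. Origin under its centre. The pliers hang between the walls, their y along the stand's y. Lift them straight up 90 mm or more to clear.
- block: Fixed wooden block, 84 mm (y) wide and 32 mm high, from x = -34 to +54 mm of its origin (bench level), with a trench across it (along y) from x = 15 to 39 mm, 18 mm deep. The ring lies on top with its centre about over this origin and its lugs bridging the trench, so that the pins have room below the lugs.
- ring: Steel snap ring: a C, 37 mm inner and 49 mm outer diameter when closed, 5 mm thick, 45 g. Origin at the centre of the closed ring, underside; z up, x towards the mouth. Its halves hinge at the back (x = -21.5 mm) and spring shut with 4 to 8 N at the lugs. Two straight lugs along x (10 to 46 mm) stand 38 mm apart at the mouth, 29 mm at the outer scallops.
- ring_mouth (a point): Point midway between the lugs, 26 mm from the ring's origin along its x, underside; axes as the ring's. Each lug has a scalloped seat facing it: put the pins here, pliers' y along the ring's y, pin ends some 8 mm below the ring's underside, and squeeze. The pins nest at y = +-16 mm, then spread the ring, whose body moves 6 mm along its +x past the pins.
- ring_mid (a point): Point 4.4 mm from the ring's origin along its x, underside: middle of the opening when fully spread; it belongs on the spindle's axis. It then lies about 16 mm from the plane of the pins, on the ring's -x side.
- ring_left (a joint): Spread of each half of the ring, rad: 0 closed, about 0.28 fully spread by the pliers. Fully spread it clears the spindle by 2 to 3 mm all round.
- turntable: Fixed modelling turntable: plywood disc 200 mm across, top 40 mm above the bench, with the vertical steel spindle stub at its centre. Origin on the axis at bench level. Above the disc: flange 66 mm wide to 43 mm height, collar 50 mm wide to 57 mm, groove 35 mm in diameter to 66 mm, stub 40 mm in diameter to 73 mm, tapering to 29 mm at its end at 79 mm.
- collar_top (a point): Point on the spindle's axis at the top face of the collar, which is the lower edge of the groove (57 mm above the bench). A ring lying on the collar is at the groove; z up.
- tape: Bystander: loose roll of yellow tape, 72 mm across, 25 mm high.
- bowl: Bystander: loose white bowl, 110 mm across, 50 mm high.
- house: Bystander: loose plaster model house with a cork roof, 70 x 100 x 95 mm.
- jar: Bystander: loose glass jar with a steel cap, 60 mm across, 75 mm high.
- sander: Bystander: loose cork sanding block, 55 x 30 x 22 mm.
- offcut: Bystander: loose wooden offcut, 80 x 32 x 20 mm.
- mallet: Bystander: loose wooden mallet lying down, about 215 mm long, head 50 x 90 x 44 mm.

How it is judged:
On the way, in this order (a step that is already met when the one before it is completed fails the run):
1. the ring, spread by the held pliers, is lifted clear of its block (contact force between the fingers and pliers above 1 N and contact force between pliers and ring above 0.5 N and value of joint ring_left above 0.2 rad and height (world z) of ring above 0.06 m), for 0.1 s.
2. the spread ring is over the end of the spindle stub (contact force between the fingers and pliers above 1 N and contact force between pliers and ring above 0.5 N and value of joint ring_left above 0.2 rad and z of ring_mid in the frame of collar_top above 0.018 m and horizontal distance between ring_mid and collar_top below 0.007 m), for 0.1 s.
At the end, for the whole second after the job is handed in: ring_mid within 6 mm of the spindle axis and -2 to +4.5 mm from the collar top, ring level within 0.15 rad, at rest, spread over 0.2 rad by the pliers (over 0.5 N), which the fingers still grip (over 1 N); fingers off the ring (contact force between the fingers and pliers above 1 N and contact force between pliers and ring above 0.5 N and value of joint ring_left above 0.2 rad and horizontal distance between ring_mid and collar_top below 0.006 m and z of ring_mid in the frame of collar_top between -0.002 and 0.0045 m and angle between ring's own z axis and vertical below 0.15 rad and linear speed of ring below 0.02 m/s and contact force between the fingers and ring below 0.2 N); the arm keeps its last pose, push and grip.
It fails at once if a bystander is moved more than 30 mm (distance of any of tape, bowl, house, jar, sander, offcut, mallet from where it was at the start of the episode above 0.03 m).
It also fails if it takes over 48 s, if anything falls off the work surface, if the arm or the gripper's body presses on something with over 40 N, if the wrist force passes 120 N, or if a joint passes its speed limit or range.

ROBOT

A 6-joint arm with a two-finger parallel gripper is mounted at the origin on the work surface. World frame = base frame: x ahead of the robot, y to its left, z up, the work surface at z = 0. Lengths are in m, angles in rad, forces in N, time in s.
With the tool pointing down it reaches from about 0.325 to 0.85 m from the base axis. Payload 15.5 kg.
Tool frame: the origin (TCP) lies at the very end of the fingers, on their centre line; the grasp point (between the pads) lies 19 mm behind it; x points along the fingers, z is the direction in which the jaws open and shut, and the axes are right-handed (so a half turn about x gives the same grasp; the last joint's range is limited). The gripper opens to 91 mm and grips with 3 to 60 N. Pads are 32 mm wide; open, the fingers measure 118 mm over their backs; the gripper's body (76 mm by 178 mm) begins 60 mm behind the grasp point.
Start: joints at [1.254, 0.494, 1.345, -0, 1.302, -0.096], TCP at [0.137, 0.61, 0.214] pointing down, gripper open.
Joint ranges: [-2.91, 2.91], [-0.82, 2.16], [0.22, 2.67], [-1.22, 4.37], [0.12, 2.79], [-3.08, 3.08]. Speed limits (rad/s): [1.89, 1.89, 2.57, 3.01, 3.01, 3.01].

INTERFACE

Orientations are given as a unit quaternion [x, y, z, w].
In Python, from plant import move_ptp, move_l, goto_joints, move_gripper, pause, inverse_kinematics, sense, capture, IKError, finish_job gives the robot as it stands. Calls block until the motion is done:
- move_ptp(position, orientation): joint-space move of the TCP to a pose.
- move_l(position, orientation=None, v=0.15, max_force=None): straight line of the TCP; orientation=None keeps the orientation; v is the mean speed in m/s. With max_force (N) it stops when the force on the tool has changed by that much, and returns True; else False.
- goto_joints(angles): joint-space move.
- move_gripper(opening, grasp_force=None): opening from 0.0 (shut) to 1.0 (fully open); grasp_force is the grip in N (None keeps the last); returns when the fingers have stopped.
- pause(seconds).
- inverse_kinematics(position, orientation): joint angles nearest the present ones, or None.
- sense(): the state.
- capture(name): name is "scene" or "side" or "wrist"; returns a dict with "img" (480x640x3 uint8, red, green, blue), "camera_matrix" (3x3 intrinsics, pixels), "eye" and "attitude" of the camera in the world; the wrist camera has in their place "mount" (4x4, takes a point from camera to tool coordinates, whose origin is the TCP and whose axes are the tool frame's). Camera axes: x right, y down, z forward; pixel columns grow to the right and rows downward; lengths in m; the calibration is good to about 2 mm. The wrist camera is an equidistant fisheye: a pixel r from the principal point sees the ray r / f radians off the axis. A picture is of the moment at which its call begins: read the wrist's pose just before it. There is no depth.
A pose or a line that the arm cannot do raises IKError and nothing moves.
- finish_job(): hands the job in, once; it reports no verdict.
The state is a dict: "time_s": time; "q": joint angles; "dq": joint speeds; "effort": joint torques, N m; "tcp_pos": TCP position; "orientation": TCP orientation; "wrist_force": force on the tool from outside, world axes, zero at the start; "torque": the same for the moment, N m; "width": opening from 0.0 (shut) to 1.0 (fully open).
Only numpy, scipy, OpenCV 4.12 (cv2) and the standard library are available. Lean on these libraries where they do the work, as an engineer would, in place of code of your own. Each camera call takes 0.05 s, during which the arm holds its last target.

## Working session

There is one attempt and no reset: what is moved stays moved. The work goes in short steps, each a Python script; the robot and the scene stay as the last script left them, time stands still between calls to the robot, and variables do not carry over. Pictures are saved under pics/ and viewed, and the job is handed in when it is done.

```bash
ls -la; mkdir -p pics
python3 - <<'E'
from plant import *
import cv2,numpy as np
for n in ["scene","side","wrist"]:
    s=sense()
    c=capture(n)
    cv2.imwrite(f"pics/{n}0.png",c["img"][:,:,::-1])
    np.savez(f"pics/{n}0.npz",pos=s["tcp_pos"],ori=s["orientation"],**c)
    print(n,{k:np.round(v,4).tolist() for k,v in c.items() if k!="img"})
print(s)
E
```

```text
total 12
drwxr-xr-x  3 agent agent 4096 Dec  6 08:33 .
drwxr-xr-x 23 root  root  4096 Dec  6 08:33 ..
drwxr-xr-x  2 agent agent 4096 Dec  6 08:33 pics
scene {'camera_matrix': [[523.4179, 0.0, 325.2189], [0.0, 523.4179, 239.2196], [0.0, 0.0, 1.0]], 'eye': [1.0982, -0.97, 0.8752], 'attitude': [0.8616, 0.2298, -0.1092, -0.4392]}
side {'camera_matrix': [[446.0501, 0.0, 320.4193], [0.0, 446.0501, 240.5386], [0.0, 0.0, 1.0]], 'eye': [0.4203, 0.9074, 0.7044], 'attitude': [-0.0883, 0.867, -0.489, 0.0366]}
wrist {'camera_matrix': [[371.6483, 0.0, 316.9835], [0.0, 371.6483, 241.8709], [0.0, 0.0, 1.0]], 'mount': [[-0.0002, -0.2726, 0.9621, -0.1719], [0.0014, -0.9621, -0.2726, 0.0759], [1.0, 0.0012, 0.0006, 0.0001], [0.0, 0.0, 0.0, 1.0]]}
{'time_s': 0.1, 'q': array([ 1.25348417e+00,  4.94100265e-01,  1.34601254e+00,  1.44037599e-05,
        1.30249584e+00, -9.55225145e-02]), 'dq': array([-0.00146862, -0.00240603, -0.00332287,  0.00043475, -0.00025439,
        0.00146646]), 'effort': array([ 3.88095476e-03, -8.80244064e+01, -3.82544410e+01,  7.11470610e-02,
        4.80886968e-02,  3.72548686e-05]), 'tcp_pos': array([0.13739401, 0.60939521, 0.21343   ]), 'orientation': array([-0.44178623,  0.55256669,  0.44140135,  0.55195999]), 'wrist_force': array([-0.90552078, -0.95224354,  0.53791054]), 'torque': array([-0.028824  , -0.02200221, -0.03140731]), 'width': 0.9997836927115367}
```

View pics/scene0.png

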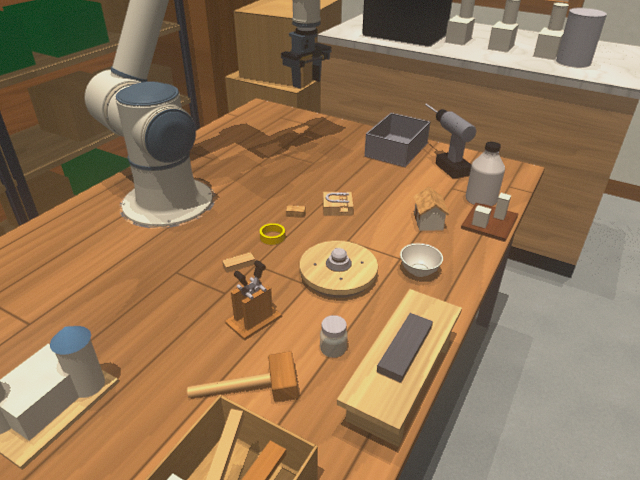

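View pics/side0.png

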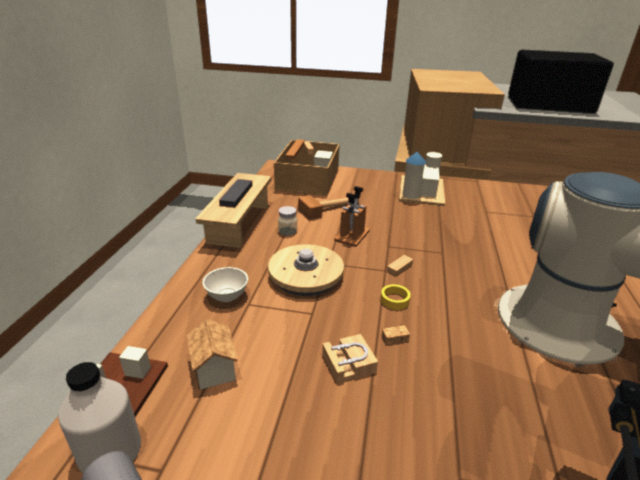

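View pics/wrist0.png

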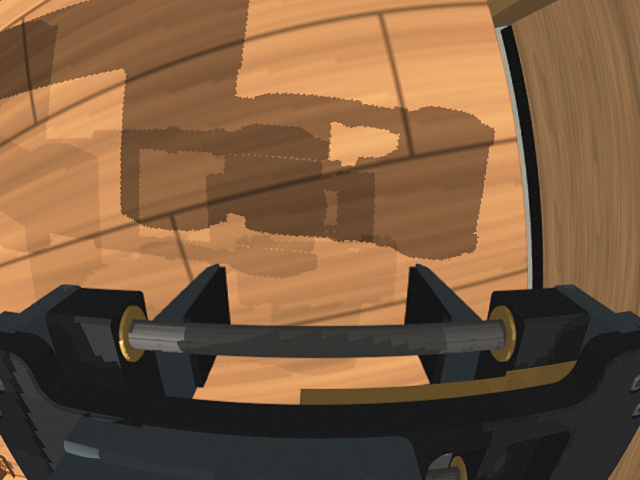

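The scene view shows the stand and pliers at about (252,295), the turntable spindle at (339,258) and the ring's block at (338,203). In the side view they are at (353,222), (306,258) and (350,355). I'll write helpers and get coarse positions first.

```bash
cat > h.py <<'E'
import numpy as np, cv2
from scipy.spatial.transform import Rotation as R
def load(n): return dict(np.load(f"pics/{n}.npz"))
def shot(n,cam):
    from plant import sense,capture
    s=sense(); c=capture(cam)
    cv2.imwrite(f"pics/{n}.png",c["img"][:,:,::-1])
    np.savez(f"pics/{n}.npz",pos=s["tcp_pos"],ori=s["orientation"],**c)
    return load(n)
def ray(c,uv):
    K=c["camera_matrix"]; x=(uv[0]-K[0,2])/K[0,0]; y=(uv[1]-K[1,2])/K[1,1]
    if "mount" in c:
        r=np.hypot(x,y); d=np.array([np.sin(r)*x/r,np.sin(r)*y/r,np.cos(r)]) if r>1e-9 else np.array([0,0,1.])
        Rt=R.from_quat(c["ori"]).as_matrix(); M=c["mount"]
        return c["pos"]+Rt@M[:3,3], Rt@M[:3,:3]@d
    d=np.array([x,y,1.]); d/=np.linalg.norm(d)
    return c["eye"], R.from_quat(c["attitude"]).as_matrix()@d
def onz(c,uv,z):
    o,d=ray(c,uv); return o+d*(z-o[2])/d[2]
def tri(obs):
    A=np.zeros((3,3));b=np.zeros(3)
    for c,uv in obs:
        o,d=ray(c,uv);P=np.eye(3)-np.outer(d,d);A+=P;b+=P@o
    p=np.linalg.solve(A,b)
    res=[np.linalg.norm((np.eye(3)-np.outer(d,d))@(p-o)) for o,d in [ray(c,uv) for c,uv in obs]]
    return p,res
def proj(c,p):
    K=c["camera_matrix"]
    if "mount" in c:
        Rt=R.from_quat(c["ori"]).as_matrix(); M=c["mount"]
        q=M[:3,:3].T@(Rt.T@(np.array(p)-c["pos"])-M[:3,3])
        th=np.arctan2(np.hypot(q[0],q[1]),q[2]); h=np.hypot(q[0],q[1])
        return np.array([K[0,2]+K[0,0]*th*q[0]/h,K[1,2]+K[1,1]*th*q[1]/h])
    q=R.from_quat(c["attitude"]).as_matrix().T@(np.array(p)-c["eye"])
    return np.array([K[0,2]+K[0,0]*q[0]/q[2],K[1,2]+K[1,1]*q[1]/q[2]])
def tool(phi):
    # x down, z (jaw axis) at angle phi in world xy
    x=np.array([0,0,-1.]);z=np.array([np.cos(phi),np.sin(phi),0]);y=np.cross(z,x)
    return R.from_matrix(np.stack([x,y,z],1)).as_quat()
E
python3 - <<'E'
from h import *
a=load("scene0");b=load("side0")
for n,u,v in [("stand",(252,286),(355,205)),("spindle",(339,253),(306,254)),("block",(338,200),(350,352))]:
    print(n,tri([(a,u),(b,v)]))
for n,c in(("scene",a),("side",b)):
    im=c["img"][:,:,::-1]
    for k,(x,y,w,h) in ({"pl":(215,250,80,90),"bl":(300,180,80,60),"tt":(290,230,100,70)} if n=="scene" else {"pl":(320,180,80,70),"bl":(310,325,80,60),"tt":(256,230,100,70)}).items():
        cv2.imwrite(f"pics/z_{n}_{k}.png",cv2.resize(im[y:y+h,x:x+w],None,fx=5,fy=5,interpolation=cv2.INTER_CUBIC))
s=R.from_quat(a["ori"]).as_matrix();print(s)
E
cd pics
python3 - <<'E'
import cv2,numpy as np
for k in("pl","bl","tt"):
    a=cv2.imread(f"z_scene_{k}.png");b=cv2.imread(f"z_side_{k}.png")
    H=max(a.shape[0],b.shape[0]);o=np.zeros((H,a.shape[1]+b.shape[1],3),np.uint8)
    o[:a.shape[0],:a.shape[1]]=a;o[:b.shape[0],a.shape[1]:]=b
    if o.shape[1]>800:o=cv2.resize(o,(800,int(H*800/o.shape[1])))
    cv2.imwrite(f"zz_{k}.png",o)
E
```

```text
stand (array([ 0.53327222, -0.28378461,  0.10580871]), [np.float64(0.0029390439067738887), np.float64(0.0029390439067740167)])
spindle (array([ 0.62649542, -0.04244239,  0.07236493]), [np.float64(4.906364621885368e-05), np.float64(4.906364621889155e-05)])
block (array([0.47261806, 0.23743586, 0.03031744]), [np.float64(0.001395061465497145), np.float64(0.0013950614654971024)])
[[-3.90297405e-04 -9.75499786e-01  2.20000033e-01]
 [-1.13023876e-03  2.20000339e-01  9.75499141e-01]
 [-9.99999285e-01  1.32082220e-04 -1.18841323e-03]]
```

View pics/zz_pl.png

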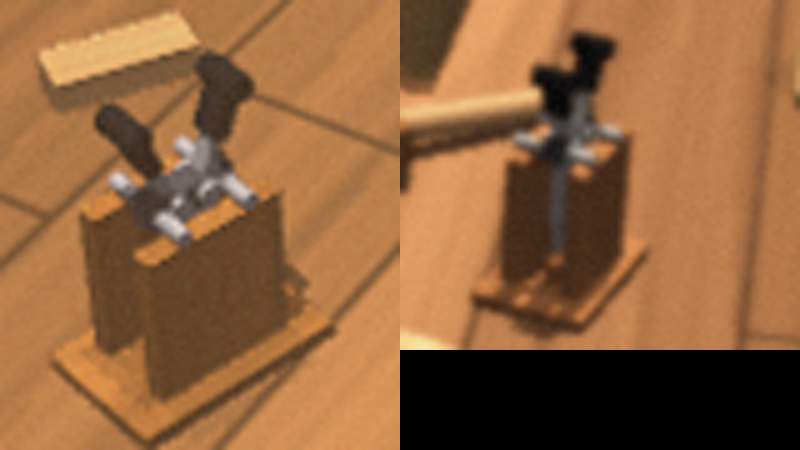

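View pics/zz_bl.png

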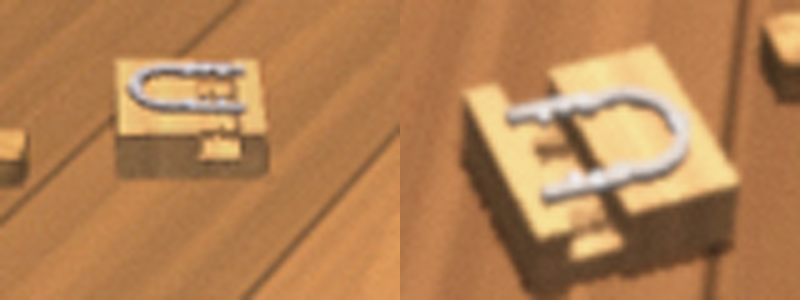

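View pics/zz_tt.png

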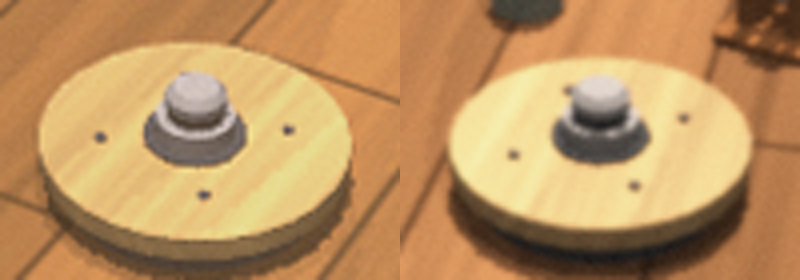

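Run:
```python
from h import *
a=load("scene0");b=load("side0")
S=lambda x,y,o:(o[0]+x/5,o[1]+y/5)
f=lambda p:np.round(p,4)
l=S(125,128,(215,250));r=S(225,80,(215,250));s1=S(152,90,(320,180));s2=S(192,62,(320,180))
print(tri([(a,l),(b,s1)]),tri([(a,r),(b,s2)]));print(tri([(a,l),(b,s2)]),tri([(a,r),(b,s1)]))
print("ring scene",[f(onz(a,S(*p,(300,180)),.0345)) for p in[(243,72),(243,107),(135,88)]])
print("ring side",[f(onz(b,S(*p,(310,325)),.0345)) for p in[(510-400,115),(545-400,193),(685-400,140)]])
# stand wall top edges scene (front wall outer top edge)
print([f(onz(a,S(*p,(215,250)),.095)) for p in[(148,262),(282,190)]])
```

```text
(array([ 0.5324473 , -0.29445873,  0.13248156]), [np.float64(0.016074156830012076), np.float64(0.016074156830012037)]) (array([ 0.53257379, -0.26204581,  0.15292644]), [np.float64(0.012465900592624748), np.float64(0.01246590059262476)])
(array([ 0.52314493, -0.30197447,  0.14200885]), [np.float64(0.0019199413028024546), np.float64(0.001919941302802418)]) (array([ 0.54152752, -0.25457646,  0.14346874]), [np.float64(0.001192122743780356), np.float64(0.0011921227437802727)])
ring scene [array([0.4899, 0.2768, 0.0345]), array([0.5086, 0.2408, 0.0345]), array([0.4418, 0.2264, 0.0345])]
ring side [array([0.5091, 0.2375, 0.0345]), array([0.4883, 0.2768, 0.0345]), array([0.4365, 0.2362, 0.0345])]
[array([ 0.5465, -0.3259,  0.095 ]), array([ 0.5701, -0.258 ,  0.095 ])]
```

Run:
```python
from h import *
from plant import *
print(sense()["time_s"])
move_ptp([.478,.248,.16],tool(np.radians(115)))
print(sense()["time_s"],sense()["q"]);shot("w1","wrist")
move_ptp([.626,-.0424,.18],tool(np.radians(100)))
print(sense()["time_s"],sense()["q"]);shot("w2","wrist")
move_ptp([.5325,-.2785,.27],tool(np.radians(70)))
print(sense()["time_s"],sense()["q"]);shot("w3","wrist")
```

```text
0.15
1.9667 [ 3.68753541e-01  4.35278231e-01  1.62573053e+00  1.18635011e-04
  1.08038979e+00 -1.63873154e+00]
3.2583 [-1.60920570e-01  5.28960226e-01  1.38159239e+00  3.46679658e-04
  1.23155546e+00 -1.90766784e+00]
4.3583 [-5.79430314e-01  4.12192024e-01  1.32866900e+00  4.35482300e-04
  1.40151699e+00 -1.80311730e+00]
```

View pics/w1.png

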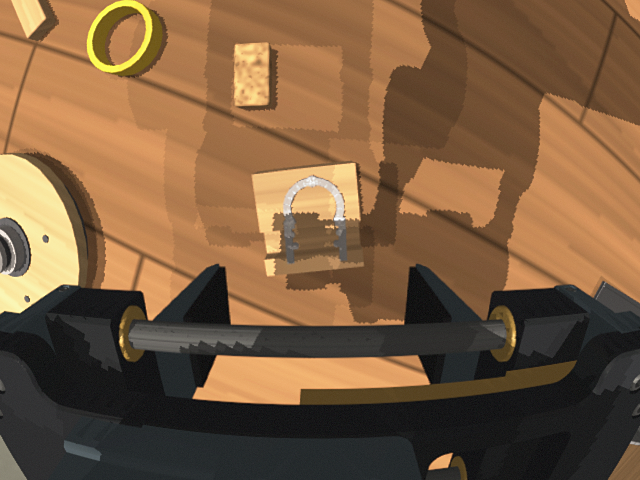

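View pics/w2.png

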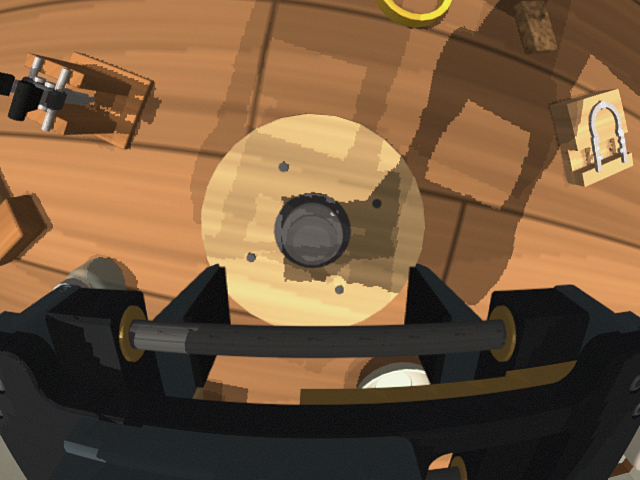

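View pics/w3.png

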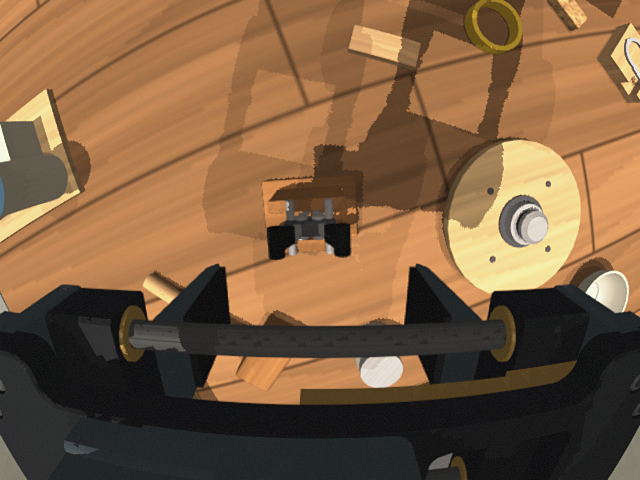

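Wrist views: w1 shows the ring at (314,215) with its lugs at (291,250) and (344,250). w2 shows the stub at (312,232). w3 shows the rolls at (277,241) and (338,240). I'll zoom in to measure.

Run:
```python
from h import *
for n,(x,y,w,h) in {"w1":(245,155,130,130),"w2":(260,180,104,104),"w3":(250,165,120,110)}.items():
    im=load(n)["img"][y:y+h,x:x+w,::-1]
    g=cv2.resize(im,None,fx=5,fy=5,interpolation=cv2.INTER_CUBIC)
    if n=="w3" or n=="w2": g=np.clip((g/255.)**.6*255,0,255).astype(np.uint8)
    for i in range(0,w,20): cv2.putText(g,str(x+i),(i*5,10),0,.35,(255,255,0),1);cv2.line(g,(i*5,0),(i*5,5),(255,255,0),1)
    for i in range(0,h,20): cv2.putText(g,str(y+i),(0,i*5+4),0,.35,(255,255,0),1)
    cv2.imwrite(f"pics/{n}z.png",g[:600])
```

```text
(no output)
```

View pics/w1z.png

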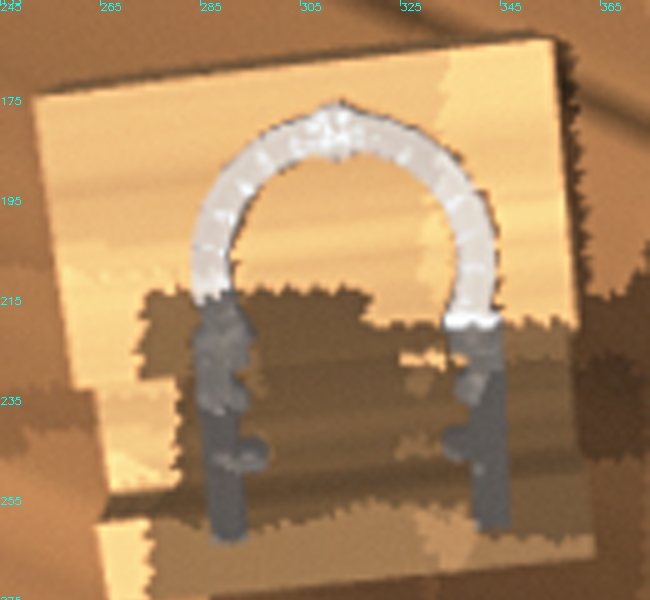

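View pics/w2z.png

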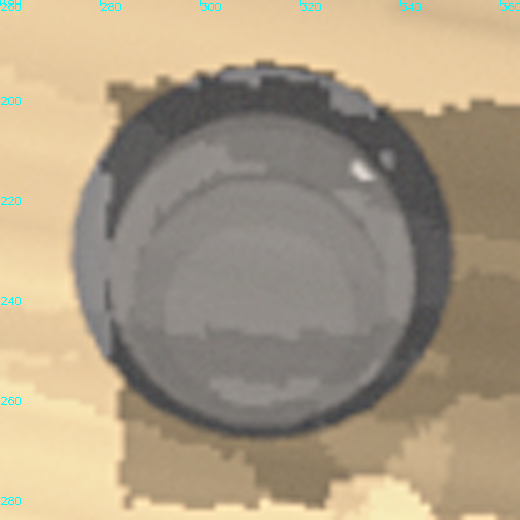

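View pics/w3z.png

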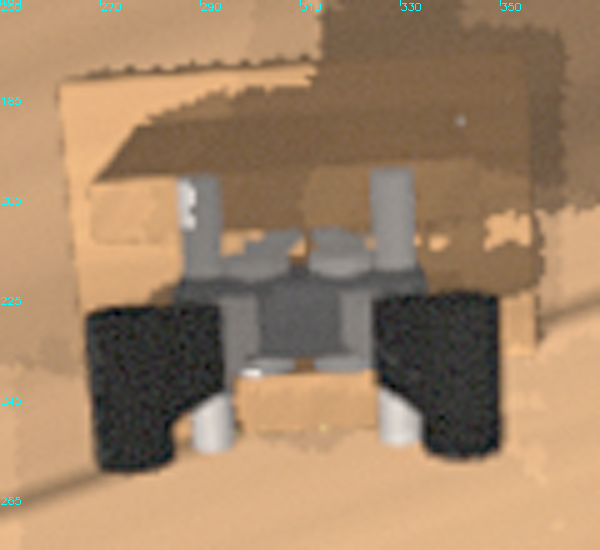

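Run:
```python
from h import *
f=lambda p:np.round(p,4)
c=load("w1");P=lambda X,Y:(245+X/5,155+Y/5)
for n,p in dict(lugL=(228,540),lugR=(492,527),cen=(343.5,258),seatL=(245,418),seatR=(465,411)).items(): print(n,f(onz(c,P(*p),.037 if n!="x" else 0)))
for e in [(190,260),(497,260),(340,107)]: print("edge",f(onz(c,P(*e),.037)))
c=load("w2");P=lambda X,Y:(260+X/5,180+Y/5)
for n,X,Y,z in [("flL",72,250,.043),("flR",452,250,.043),("flT",262,64,.043),("flB",262,438,.043),("coL",106,272,.057),("coR",415,272,.057),("coT",262,112,.057),("coB",262,432,.057),("sL",150,290,.073),("sR",385,290,.073),("sT",262,175,.073)]: print(n,f(onz(c,P(X,Y),z)))
c=load("w3");P=lambda X,Y:(250+X/5,165+Y/5)
# rolls: top face z~.149+.007+...
for n,X,Y in[("lTL",88,312),("lTR",222,306),("lBL",98,465),("lBR",170,465),("rTL",375,297),("rTR",498,295),("rBR",498,450),("rBL",425,450)]: print(n,f(onz(c,P(X,Y),.152)))
for n,X,Y in[("b1t",200,175),("b1b",213,450),("b2t",393,170),("b2b",400,443)]: print(n,f(onz(c,P(X,Y),.102)))
```

```text
lugL [0.5111 0.2391 0.037 ]
lugR [0.4902 0.2783 0.037 ]
cen [0.4593 0.2365 0.037 ]
seatL [0.4904 0.2331 0.037 ]
seatR [0.474  0.2654 0.037 ]
edge [0.4701 0.2141 0.037 ]
edge [0.4491 0.259  0.037 ]
edge [0.4374 0.2256 0.037 ]
flL [ 0.633  -0.0771  0.043 ]
flR [ 0.6215 -0.0128  0.043 ]
flT [ 0.5957 -0.0504  0.043 ]
flB [ 0.661 -0.039  0.043]
coL [ 0.632  -0.0699  0.057 ]
coR [ 0.6231 -0.0199  0.057 ]
coT [ 0.6013 -0.0493  0.057 ]
coB [ 0.6549 -0.0399  0.057 ]
sL [ 0.6293 -0.0619  0.073 ]
sR [ 0.6228 -0.0259  0.073 ]
sT [ 0.6082 -0.0479  0.073 ]
lTL [ 0.5138 -0.3122  0.152 ]
lTR [ 0.5203 -0.2914  0.152 ]
lBL [ 0.5384 -0.3203  0.152 ]
lBR [ 0.5425 -0.309   0.152 ]
rTL [ 0.5272 -0.2679  0.152 ]
rTR [ 0.5336 -0.2492  0.152 ]
rBR [ 0.5583 -0.2575  0.152 ]
rBL [ 0.5542 -0.2688  0.152 ]
b1t [ 0.5057 -0.2934  0.102 ]
b1b [ 0.5564 -0.3101  0.102 ]
b2t [ 0.5169 -0.2596  0.102 ]
b2b [ 0.5672 -0.2758  0.102 ]
```

Run:
```python
from h import *
a=load("scene0");b=load("side0")
print(onz(a,(251,288.2),.099))
for c in(a,b): print(proj(c,[.5363,-.2848,.099]),[proj(c,[.5363+k*.027*np.cos(1.257),-.2848+k*.027*np.sin(1.257),.149]) for k in(-1,1)])
from plant import *
print(inverse_kinematics([.5363,-.2848,.130],tool(np.radians(72))))
```

```text
[ 0.53415377 -0.28504475  0.099     ]
[251.8537247  288.46205274] [array([239.94056004, 276.46411379]), array([260.30546276, 265.85681916])]
[352.97968467 207.15660443] [array([357.87406018, 188.6461828 ]), array([350.03517063, 195.33001873])]
[-5.86483717e-01  5.57939127e-01  1.48641195e+00 -4.44089210e-16
  1.09724157e+00 -1.84312078e+00]
```

Run:
```python
from h import *
from plant import *
q=tool(np.radians(72))
move_l([.5363,-.2848,.20],q,v=.15)
move_l([.5363,-.2848,.130],q,v=.12,max_force=15)
s=sense();print(s["time_s"],s["tcp_pos"],s["wrist_force"])
move_gripper(63/91,grasp_force=35)
s=sense();print(s["time_s"],s["width"]*91,s["wrist_force"],s["tcp_pos"])
shot("w4","wrist");c=shot("s4","scene");d=shot("d4","side")
o=[cv2.resize(c["img"][230:330,210:310,::-1],(400,400)),cv2.resize(d["img"][150:250,310:410,::-1],(400,400))]
cv2.imwrite("pics/s4z.png",np.hstack(o))
```

```text
5.7583 [ 0.53678605 -0.2850978   0.13086868] [-0.10749026 -0.58935616  0.21755894]
6.3667 63.09240478072889 [-1.72425773  1.57999961 13.00378906] [ 0.53666324 -0.28504266  0.13099082]
```

View pics/w4.png

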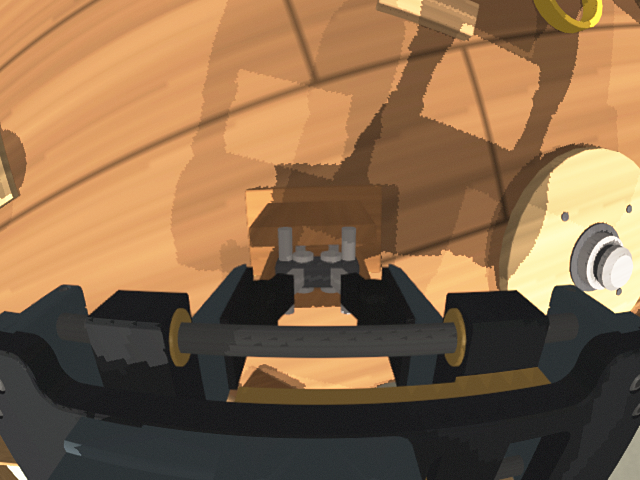

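View pics/s4z.png

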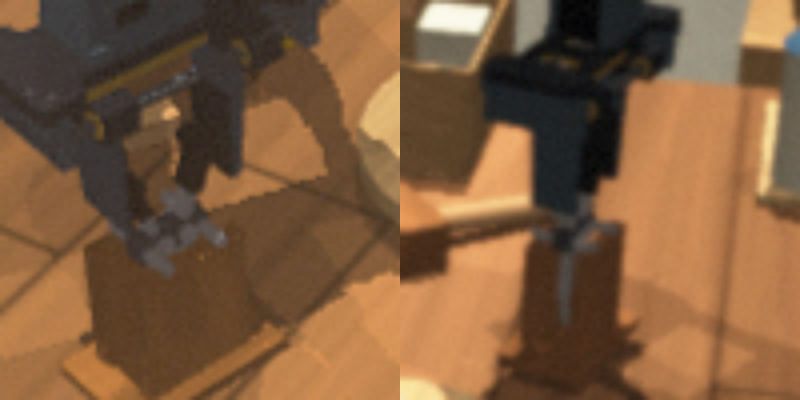

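Run:
```python
from h import *
from plant import *
move_l([.5366,-.285,.245],tool(np.radians(72)),v=.12)
s=sense();print(s["time_s"],s["width"]*91,s["wrist_force"],s["tcp_pos"])
q=tool(np.radians(118.3))
move_ptp([.4822,.2488,.245],q)
move_l([.4822,.2488,.172],q,v=.12)
s=sense();print(s["time_s"],s["width"]*91,s["wrist_force"],s["tcp_pos"])
shot("w5","wrist");c=shot("s5","scene");d=shot("d5","side")
o=[cv2.resize(c["img"][140:240,290:390,::-1],(400,400),interpolation=2),cv2.resize(d["img"][285:385,300:400,::-1],(400,400),interpolation=2)]
cv2.imwrite("pics/s5z.png",np.hstack(o))
```

```text
7.625 62.957936368844486 [-1.03506589 -0.39828523 -1.30362199] [ 0.53622565 -0.28475283  0.24417111]
10.325 63.3102729544959 [ 0.10714985  0.37788506 -2.21186694] [0.48266319 0.24879456 0.17254828]
```

View pics/w5.png

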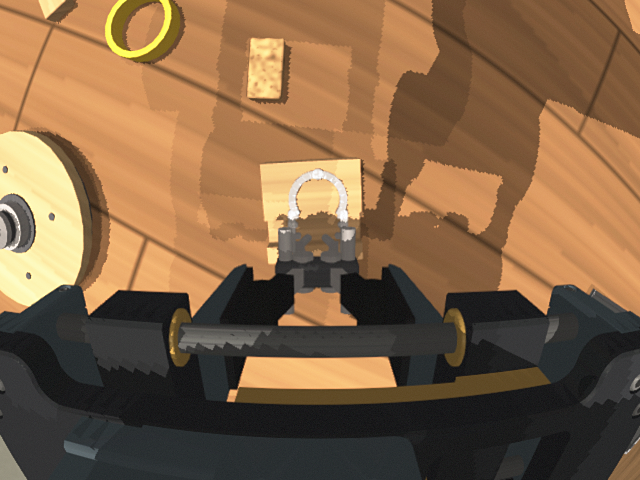

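View pics/s5z.png

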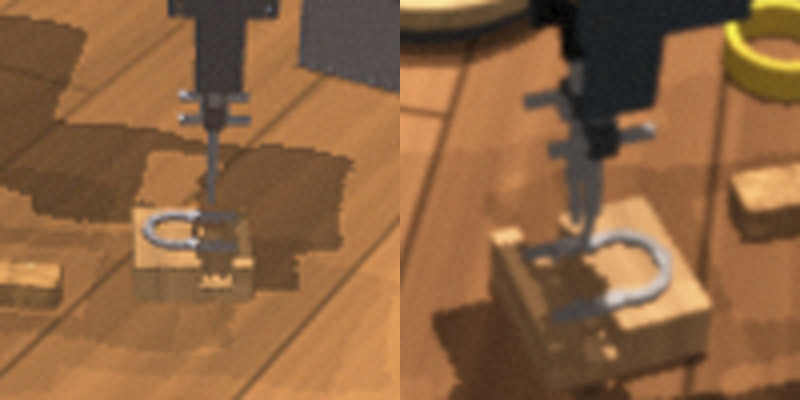

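Run:
```python
from h import *
a=load("s5");b=load("d5")
p=np.array([.48266,.2488,.0645]);y=np.array([np.cos(np.radians(118.3)),np.sin(np.radians(118.3)),0])
for c in(a,b): print(proj(c,p),[proj(c,p+k*.01*y) for k in(-1,1)], "head",proj(c,[.48266,.2488,.1405]),"mouth",proj(c,[.4822,.2488,.037]),[proj(c,np.array([.4822,.2488,.037])+k*.016*y) for k in(-1,1)])
for n,c,(x,yy) in(("s",a,(320,160)),("d",b,(325,315))):
    g=cv2.resize(c["img"][yy:yy+60,x:x+60,::-1],(600,600),interpolation=2)
    cv2.imwrite(f"pics/z5{n}.png",g)
```

```text
[342.59335307 189.40224025] [array([342.61493699, 191.11133997]), array([342.57198853, 187.71051225])] head [343.45566019 167.03431376] mouth [342.16005788 197.14554063] [array([342.19080632, 199.92326117]), array([342.1298029, 194.4123969])]
[344.59131537 343.11989704] [array([342.8977806 , 339.72424404]), array([346.31583335, 346.57767349])] head [346.61175029 314.01961619] mouth [344.12656643 353.06284174] [array([341.47946813, 347.60215597]), array([346.85034404, 358.68170886])]
```

View pics/z5s.png

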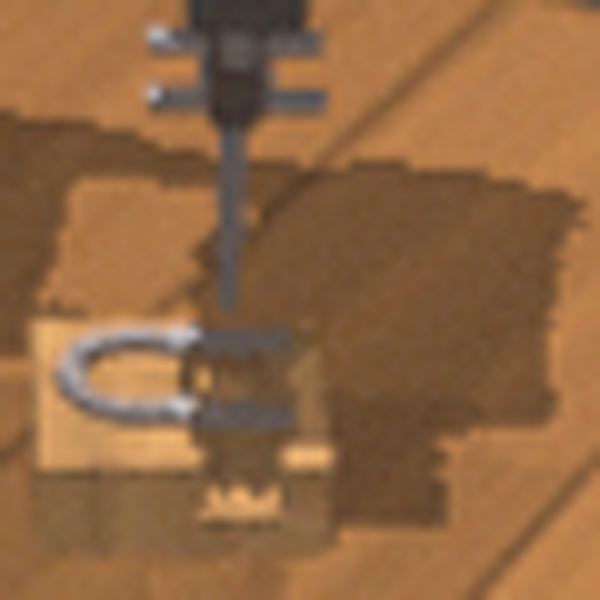

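View pics/z5d.png

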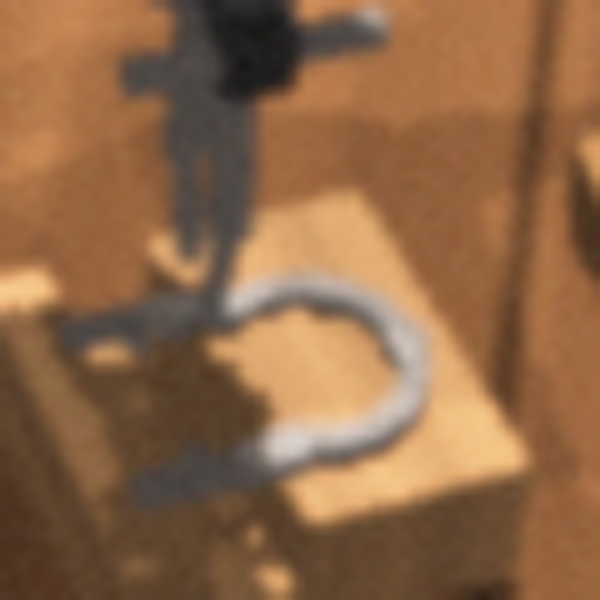

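Run:
```python
from h import *
from plant import *
q=tool(np.radians(118.3))
print(move_l([.4826,.2490,.132],q,v=.05,max_force=8))
s=sense();print(s["time_s"],s["width"]*91,s["wrist_force"],s["tcp_pos"])
w=shot("w6","wrist");c=shot("s6","scene");d=shot("d6","side")
o=[cv2.resize(c["img"][170:220,315:365,::-1],(400,400),interpolation=2),cv2.resize(d["img"][320:370,320:370,::-1],(400,400),interpolation=2)]
cv2.imwrite("pics/s6z.png",np.hstack(o))
cv2.imwrite("pics/w6z.png",cv2.resize(w["img"][150:300,240:390,::-1],(600,600),interpolation=2))
```

```text
False
11.425 62.93324992005279 [-0.10931172  0.03912839 -1.72698259] [0.48277542 0.24910017 0.13223368]
```

View pics/w6z.png

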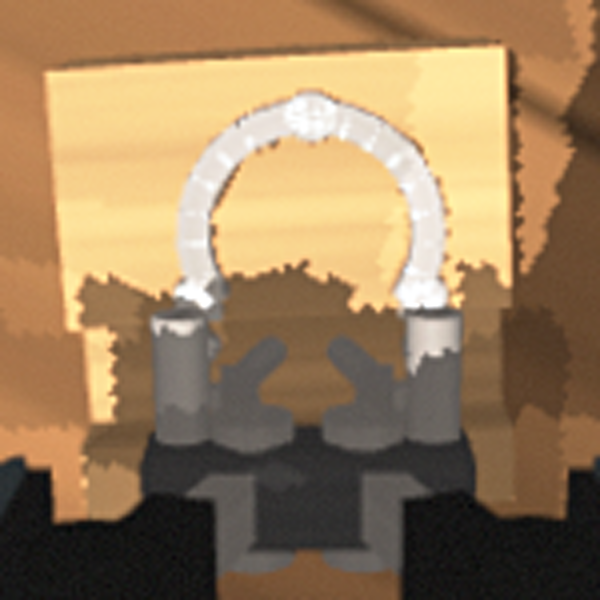

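View pics/s6z.png

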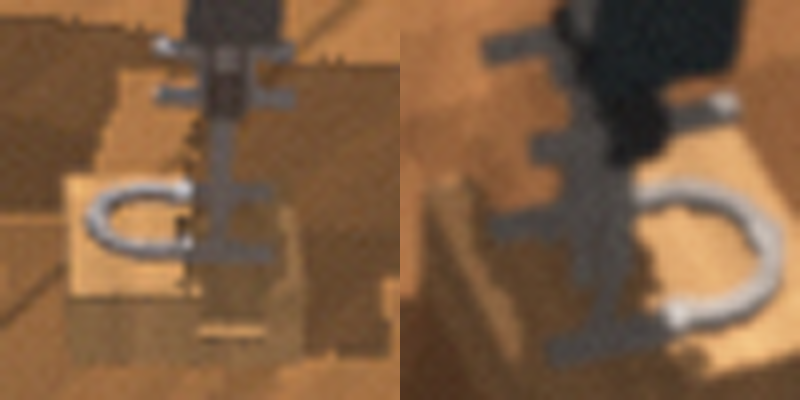

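The pins are down inside the mouth and level with the seats: the near pin is at crop x≈219 and the expected mouth is at 221. Next I'll squeeze.

Run:
```python
from h import *
from plant import *
move_gripper(0.0,grasp_force=58)
s=sense();print(s["time_s"],s["width"]*91,s["wrist_force"],s["torque"],s["tcp_pos"])
w=shot("w7","wrist");c=shot("s7","scene");d=shot("d7","side")
o=[cv2.resize(c["img"][170:220,315:365,::-1],(400,400),interpolation=2),cv2.resize(d["img"][320:370,320:370,::-1],(400,400),interpolation=2)]
cv2.imwrite("pics/s7z.png",np.hstack(o))
cv2.imwrite("pics/w7z.png",cv2.resize(w["img"][150:300,240:390,::-1],(600,600),interpolation=2))
```

```text
12.225 27.127453258867256 [ 0.3391989   0.85317583 -2.72241591] [0.06383834 0.00295075 0.0216509 ] [0.48251527 0.24896669 0.13190978]
```

View pics/w7z.png

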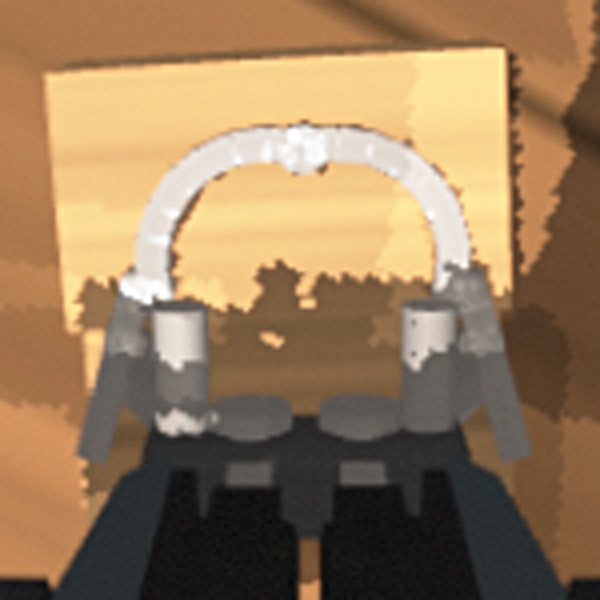

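View pics/s7z.png

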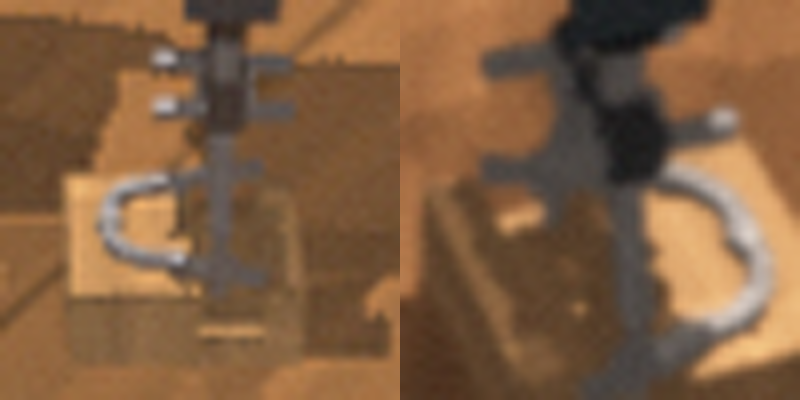

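Run:
```python
from h import *
from plant import *
move_l([.4825,.2490,.18],tool(np.radians(118.3)),v=.06)
s=sense();print(s["time_s"],s["width"]*91,s["wrist_force"])
move_l([.4825,.2490,.25],tool(np.radians(118.3)),v=.12)
s=sense();print(s["time_s"],s["width"]*91,s["wrist_force"],s["tcp_pos"])
w=shot("w8","wrist");c=shot("s8","scene");d=shot("d8","side")
o=[cv2.resize(c["img"][120:200,305:385,::-1],(400,400),interpolation=2),cv2.resize(d["img"][260:340,310:390,::-1],(400,400),interpolation=2)]
cv2.imwrite("pics/s8z.png",np.hstack(o))
cv2.imwrite("pics/w8z.png",cv2.resize(w["img"][150:300,240:390,::-1],(600,600),interpolation=2))
```

```text
13.325 27.01395858450776 [ 0.68700382  0.16353973 -2.35836529]
14.0583 27.45386596930956 [ 0.04667272 -0.92080223 -2.385042  ] [0.48211234 0.24881944 0.24926052]
```

View pics/w8z.png

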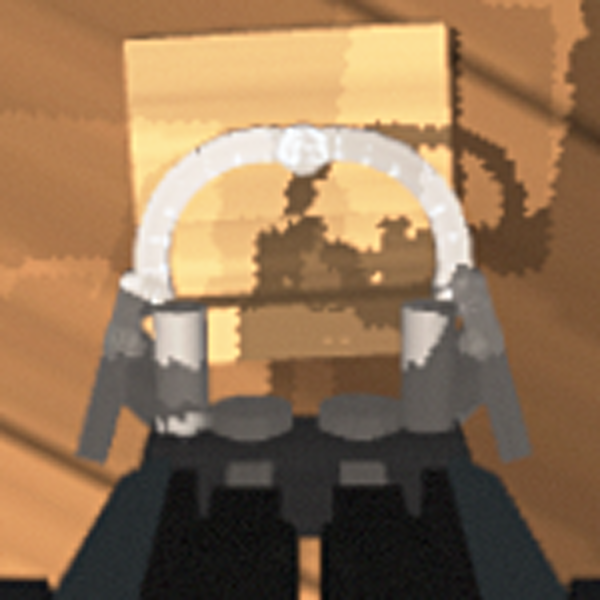

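View pics/s8z.png

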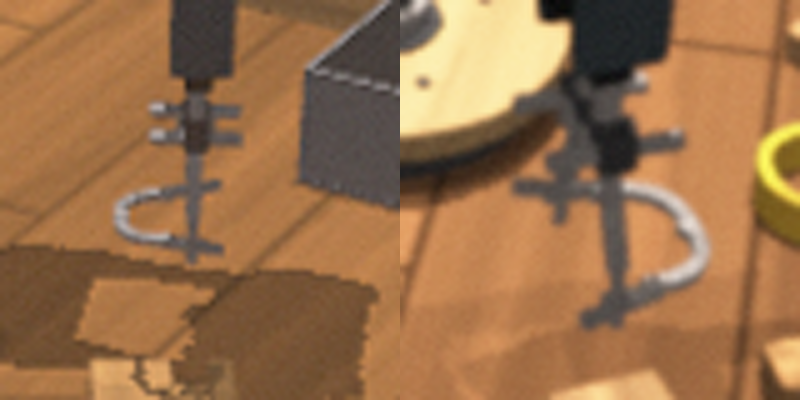

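Run:
```python
from h import *
c=load("w8");Rt=R.from_quat(c["ori"]).as_matrix()
zt=c["pos"][2]-.0949
def T(X,Y): 
    p=onz(c,(240+X/4,150+Y/4),zt); return np.round(Rt.T@(p-c["pos"]),4)
for n,X,Y in[("hinge",302,148),("hingeTop",302,126),("bot",302,173),("L",135,240),("R",470,240),("Li",170,250),("Ri",438,250),("lugL",93,455),("lugR",513,455)]: print(n,T(X,Y))
from scipy.optimize import least_squares
w=load("w2");Rw=R.from_quat(w["ori"]).as_matrix()
for p in[(.6278,-.0449)]: print(Rw.T@(np.array([*p,.057])-w["pos"]))
```

```text
hinge [ 0.0949  0.0416 -0.0017]
hingeTop [ 0.0949  0.0456 -0.0017]
bot [ 0.0949  0.037  -0.0017]
L [ 0.0949  0.0247 -0.0323]
R [0.0949 0.0248 0.0291]
Li [ 0.0949  0.0228 -0.0259]
Ri [0.0949 0.0229 0.0233]
lugL [ 0.0949 -0.017  -0.0416]
lugR [ 0.0949 -0.0169  0.0387]
[ 0.12290771 -0.00151617 -0.00422309]
```

Run:
```python
from h import *
from plant import *
w=load("w2");Rw=R.from_quat(w["ori"]).as_matrix()
spin=np.array([.6278,-.0449])
t=Rw.T@(np.array([*spin,.057])-w["pos"])
q=tool(np.radians(100));Rq=R.from_quat(q).as_matrix()
tgt=np.array([*spin,0])-Rq@np.array([0,.0157,-.0016]);print(tgt)
move_ptp([tgt[0],tgt[1],.25],q)
move_l([tgt[0],tgt[1],.194],q,v=.1)
s=sense();print(s["time_s"],s["width"]*91,s["wrist_force"],s["tcp_pos"])
w=shot("w9","wrist");c=shot("s9","scene");d=shot("d9","side")
o=[cv2.resize(c["img"][210:290,300:380,::-1],(400,400),interpolation=2),cv2.resize(d["img"][200:280,266:346,::-1],(400,400),interpolation=2)]
cv2.imwrite("pics/s9z.png",np.hstack(o))
cv2.imwrite("pics/w9z.png",cv2.resize(w["img"][150:300,240:390,::-1],(600,600),interpolation=2))
```

```text
[ 0.64298364 -0.04059803  0.        ]
16.1667 27.12214692889161 [ 0.39935353 -0.28137532 -1.65743883] [ 0.64329375 -0.04039927  0.19453462]
```

View pics/w9z.png

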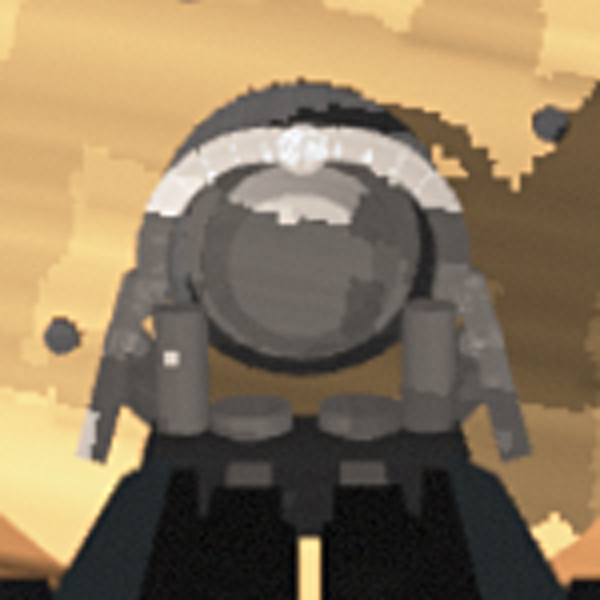

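View pics/s9z.png

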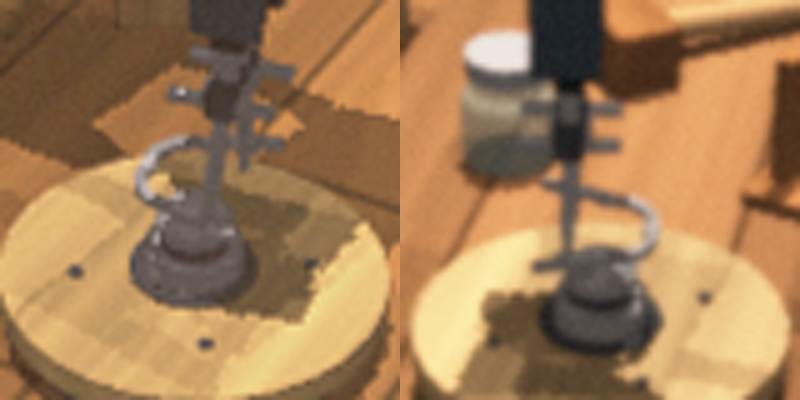

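Run:
```python
from h import *
c=load("w9")
g=cv2.resize(c["img"][150:270,255:375,::-1],(720,720),interpolation=2);g=np.clip((g/255.)**.5*255,0,255).astype(np.uint8)
h=g.copy()
for r,z,col in[(.0145,.079,(0,255,0)),(.020,.073,(0,0,255)),(.025,.057,(255,0,0)),(.033,.043,(0,255,255))]:
    pts=np.array([(proj(c,[.6278+r*np.cos(t),-.0449+r*np.sin(t),z])-[255,150])*6 for t in np.linspace(0,6.28,60)]).astype(int)
    cv2.polylines(h,[pts],True,col,1)
cv2.imwrite("pics/w9o.png",np.hstack([cv2.resize(g[:600,60:660],(400,400)),cv2.resize(h[:600,60:660],(400,400))]))
cv2.imwrite("pics/w9p.png",cv2.resize(h[:600,60:660],(600,600)))
```

```text
(no output)
```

View pics/w9o.png

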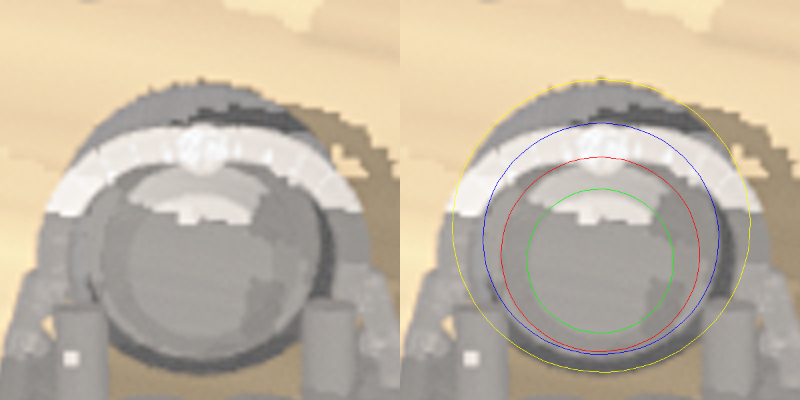

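View pics/w9p.png

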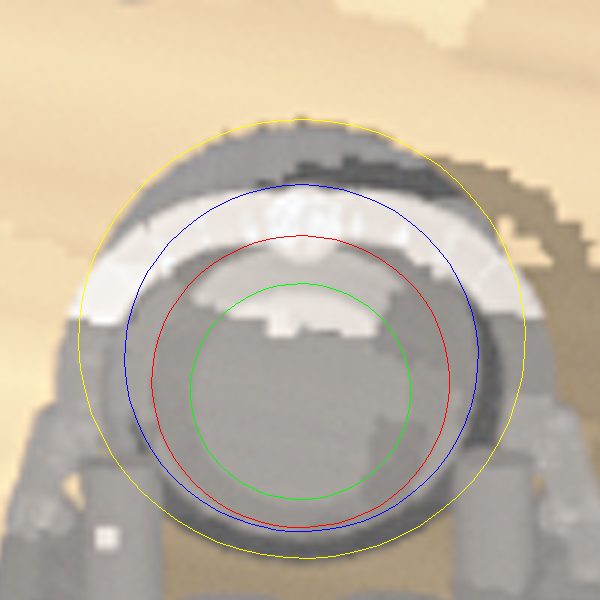

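The spindle circles projected from the wrist measurement match the picture to within about 1 px, and the ring is concentric. I'll descend slowly, with a force guard.

Run:
```python
from h import *
from plant import *
q=tool(np.radians(100));x,y=.64298,-.0406
for z in(.174,.165,.1588):
    r=move_l([x,y,z],q,v=.03,max_force=5)
    s=sense();print(r,s["time_s"],s["width"]*91,s["wrist_force"],s["torque"],s["tcp_pos"])
    if r: break
w=shot("w10","wrist");c=shot("s10","scene");d=shot("d10","side")
o=[cv2.resize(c["img"][220:290,305:375,::-1],(400,400),interpolation=2),cv2.resize(d["img"][210:280,271:341,::-1],(400,400),interpolation=2)]
cv2.imwrite("pics/s10z.png",np.hstack(o))
cv2.imwrite("pics/w10z.png",cv2.resize(w["img"][150:300,240:390,::-1],(600,600),interpolation=2))
```

```text
False 17.1333 27.220412570291522 [-0.92325144 -0.34712963 -2.33487844] [ 0.01515735  0.01971374 -0.00082666] [ 0.64311103 -0.0406123   0.17410997]
False 17.5833 27.342762742809803 [ 0.00645323 -0.33460274 -1.56853118] [0.00409774 0.00396702 0.03426996] [ 0.64288086 -0.04056733  0.16478073]
False 17.9417 27.14303795743176 [ 0.96064159 -0.20591125 -1.78215324] [ 0.11533997 -0.05148069  0.03928709] [ 0.64284232 -0.04054229  0.15853871]
```

View pics/w10z.png

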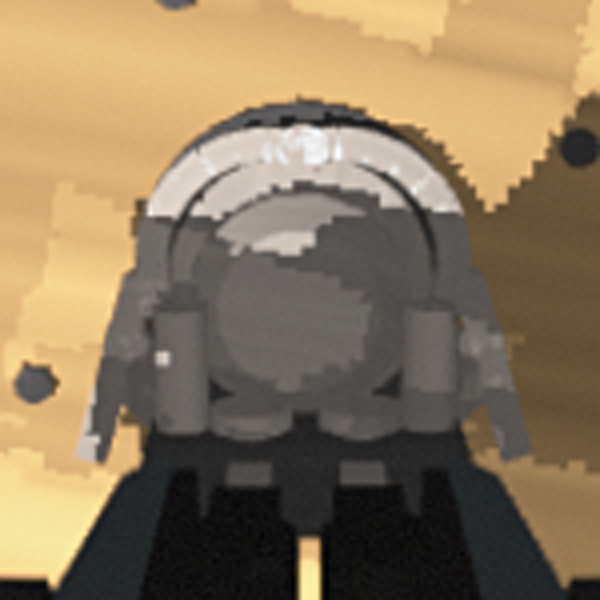

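View pics/s10z.png

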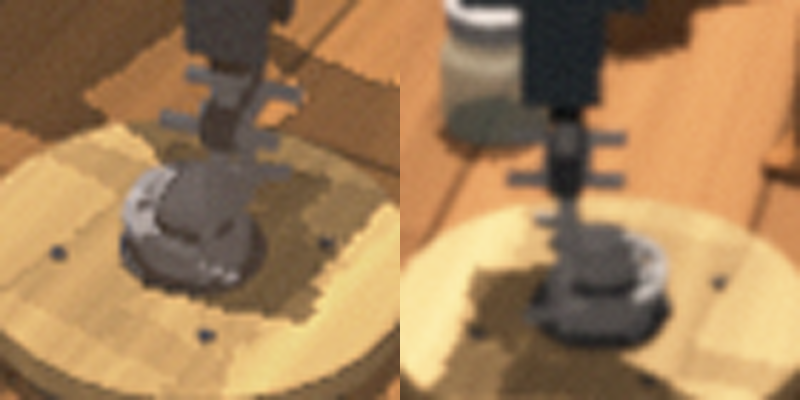

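Run:
```python
from h import *
from plant import *
pause(.4)
s=sense();print(s["time_s"],s["width"]*91,s["wrist_force"],s["tcp_pos"],abs(s["dq"]).max())
finish_job()
```

```text
18.4917 26.881099590674605 [ 0.41747577  0.7717404  -2.55740066] [ 0.64298055 -0.04058811  0.15882365] 0.0025383919809380344
the job is handed in; nothing more can be done
```

The ring is held spread around the groove with the pliers still gripped, and I handed the job in at about 18.5 s. I got no verdict back.

I took the pliers from the stand, put the pins into the ring's mouth and squeezed fully with 58 N. Then I lifted the spread ring, lined it up over the stub using the wrist camera, and lowered it level over the spindle.

**Last checks:**
- **Height:** the ring's underside works out about 1.6–1.9 mm above the collar top. This comes from the arm's height and where the ring sat in the pliers, not from a direct measurement.
- **Centring:** the ring went down without touching the spindle; the wrist force changed by less than 5 N. The wrist picture shows it around the stub.
- **Grip:** the arm was at rest. The gripper read about 27 mm, where the pliers' stop should give 30 mm. I put this down to the rubber rolls compressing and did not check further.
- **Bystanders:** the moves stayed clear of them and I felt no contact. I did not re-measure their positions.

**Disagreement:** my rough fix of the spindle from the scene and side cameras was about 2.5 mm off the wrist camera's. I used the wrist camera for both the ring and the spindle, at the same heading over the spindle, so that any camera offset would largely cancel.

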